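# Set the indexing turntable to its marked line

## Task

Reach a fingertip down into the finger recess of the turntable's dial and push the dial round, either way, until the single index line on it lines up with the one long scale line, ending in a round dot, on the collar around it. Leave the dial standing there, and leave the mug, the screwdriver, the bezel and the glue bottle where they are.

Things in the scene. Friction and masses are not known exactly. Their poses are not given: they have to be found in the camera images.
- dial: Flat aluminium dial, 180 mm across, turning in a grey turntable bolted to the bench; light drag (0.15 N m, about 3 N at the recess), no end stops, stays where left. Top 50 mm above the bench, flush with the collar: nothing to grip. One black index line on it, 34 x 4 mm, radial, out to the rim. Origin on the vertical turning axis, 30 mm above the bench; x points to the index line, z up.
- axis (a point): The centre of the dial's top, on its turning axis, 50 mm above the bench.
- index (a point): The outer end of the index line, on the dial's rim, 90 mm from the axis, 50 mm above the bench.
- recess (a point): Middle of the floor of the dial's finger recess, 58 mm from the axis, opposite the index line; turns with the dial. The recess is open above, 14 mm deep (dark flat floor 36 mm above the bench), 30 to 86 mm from the axis, and reaches 45 degrees to either side of this point (82 mm across its middle). Pushing either end wall sideways turns the dial.
- collar: Fixed steel ring round the dial, 183 mm inside, 232 mm outside diameter, top 50 mm above the bench. Black radial lines every 15 degrees on it: 23 short (8 x 2 mm), and one long (18 x 4 mm) with a 12 mm round dot at its outer end: the target. Origin on the dial's axis, 30 mm above the bench; x points to the target line, z up.
- target (a point): The point on the dial's rim that lies at the inner end of the target line: 90 mm from the axis towards the long line with the dot, 50 mm above the bench. The index point coincides with it when the marks line up.
- mug: Black mug standing on the bench beside the turntable, 82 mm across plus a handle, 95 mm high; origin at the centre of its underside. Not to be disturbed.
- screwdriver: Screwdriver lying on the bench on the other side of the turntable; origin under its middle. Not to be disturbed.
- bezel: Grey eight-sided gauge bezel ring, about 92 mm across and 6 mm thick, lying flat on the bench; origin at the centre of its underside. Not to be disturbed.
- glue: Small white bottle with an orange cap, 44 mm across and 90 mm high, standing on the bench; origin at the centre of its underside. Not to be disturbed.

How it is judged:
By the outcome, as a careful person would: the job done as asked, in the order asked, and still so for the second after the job is handed in, with the robot touching nothing.
It also fails if it takes over 48 s, if anything falls off the work surface, if the arm or the gripper's body presses on something with over 40 N, if the wrist force passes 120 N, or if a joint passes its speed limit or range.

## Robot

A 6-joint arm with a two-finger parallel gripper is mounted at the origin on the work surface. World frame = base frame: x ahead of the robot, y to its left, z up, the work surface at z = 0. Lengths are in mm, angles in rad, forces in N, time in s.
With the tool pointing down it reaches from about 400 to 825 mm from the base axis. Payload 7 kg.
Tool frame: the origin (TCP) lies at the very end of the fingers, on their centre line; the grasp point (between the pads) lies 19 mm behind it; z points along the fingers, y is the line along which they close (so a half turn about z gives the same grasp; the last joint's range is limited). The gripper opens to 88 mm and grips with 3 to 60 N. Pads are 19 mm wide; open, the fingers measure 130 mm over their backs; the gripper's body (78 mm by 193 mm) begins 47 mm behind the grasp point.
Start: joints at [-1.015, 0.359, 0.012, 0, -1.224, -0.288], TCP at [178.586, -650.924, 226.561] pointing down, gripper open.
Joint ranges: [-3.07, 3.07], [-1.43, 2.12], [-1.02, 1.25], [-3.03, 1.67], [-3.05, -0], [-3.03, 3.03]. Speed limits (rad/s): [2.39, 2.39, 3.01, 3.14, 3.14, 3.14].

## Interface

Orientations are given as a unit quaternion [x, y, z, w].
In Python, from plant import bot gives the robot as it stands. Calls block until the motion is done:
- bot.move_ptp(position, orientation): joint-space move of the TCP to a pose.
- bot.line_to(position, velocity=150, ori=None): straight line of the TCP; ori=None keeps the orientation; velocity is the mean speed in mm/s.
- bot.move_joints(angles): joint-space move.
- bot.move_gripper(opening, force=None): finger opening in mm; force is the grip in N (None keeps the last); returns when the fingers have stopped.
- bot.pause(seconds).
- bot.solve_ik(position, orientation): joint angles nearest the present ones, or None.
- bot.read_state(): the state.
- bot.camera(name): name is "side" or "top" or "wrist"; returns the picture (420x560x3 uint8, red, green, blue); there is no depth.
- bot.get_calibration(name): a dict with "fx", "fy", "cx", "cy" (pixels), "view" (4x4, takes a point from world to camera coordinates); the wrist camera has in their place "T_tool_cam" (4x4, takes a point from camera to tool coordinates, whose origin is the TCP and whose axes are the flange's). Camera axes: x right, y up, looking along -z (the intrinsics and any distortion apply to the point x, -y, -z); pixel columns grow to the right and rows downward; lengths in mm; the calibration is good to about 2 mm. The wrist camera is an equidistant fisheye: a pixel r from the principal point sees the ray r / f radians off the axis. A picture is of the moment at which its call begins: read the wrist's pose just before it. get_calibration takes no time and is no camera call.
A pose or a line that the arm cannot do raises bot.Unreachable and nothing moves.
- bot.close_job(): hands the job in; it is judged then, once.
The state is a dict: "t": time; "joint_pos": joint angles; "qvel": joint speeds; "tau": joint torques, N m; "tcp_pos": TCP position; "eef_rot": TCP orientation; "contact_force": force on the tool from outside, world axes, zero at the start; "moment": the same for the moment, N m; "width": finger opening in mm; "finger_force": force on a finger pad.
Only numpy, scipy, OpenCV 4.12 (cv2) and the standard library are available. Lean on these libraries where they do the work, as an engineer would, in place of code of your own. Each camera call takes 0.05 s, during which the arm holds its last target. There are 200 camera calls.

## Working session

There is one attempt and no reset: what is moved stays moved. The work goes in short steps, each a Python script; the robot and the scene stay as the last script left them, time stands still between calls to the robot, and variables do not carry over. Pictures are saved under pics/ and viewed, at most 10 in all, crops included, and the job is handed in when it is done.

```bash
mkdir -p pics; ls; python3 - <<'E'
from plant import bot
import cv2
for n in("top","side"):
    cv2.imwrite(f"pics/{n}0.png",bot.camera(n)[:,:,::-1]); print(n,bot.get_calibration(n))
print(bot.get_calibration("wrist")); print(bot.read_state())
E
```

```text
pics
top {'fx': 385.38912244728965, 'fy': 385.38912244728965, 'cx': 277.12704859145225, 'cy': 214.34917172343768, 'view': array([[-1.48082124e-02, -9.99888687e-01,  1.82501006e-03,
         5.01650978e+01],
       [ 9.88089704e-01, -1.43538338e-02,  1.53208045e-01,
        -6.65624783e+02],
       [-1.53164795e-01,  4.07201094e-03,  9.88192271e-01,
        -9.46812767e+02],
       [ 0.00000000e+00,  0.00000000e+00,  0.00000000e+00,
         1.00000000e+00]])}
side {'fx': 469.6205201586888, 'fy': 469.6205201586888, 'cx': 274.317357838513, 'cy': 214.48211521343964, 'view': array([[-6.88704053e-01, -7.24919633e-01, -1.33511415e-02,
         4.80456122e+02],
       [ 4.54026750e-01, -4.45555015e-01,  7.71583073e-01,
        -3.18352111e+02],
       [-5.65284386e-01,  5.25330614e-01,  6.35988450e-01,
        -6.45652896e+02],
       [ 0.00000000e+00,  0.00000000e+00,  0.00000000e+00,
         1.00000000e+00]])}
{'fx': 325.19226210127806, 'fy': 325.19226210127806, 'cx': 282.347267969856, 'cy': 208.38649837982936, 'T_tool_cam': array([[-1.12310391e-03,  9.67111456e-01,  2.54350488e-01,
    
[... 284 characters left out ...]
 0.1, 'joint_pos': array([-1.01492651e+00,  3.59277247e-01,  1.11500562e-02, -3.14540572e-04,
       -1.22409592e+00, -2.88097423e-01]), 'qvel': array([-0.00073122, -0.00176043,  0.00246008,  0.0019947 ,  0.00119328,
       -0.00073991]), 'tau': array([-1.51791290e-03, -5.84163845e+01,  2.93752581e+01,  7.01562747e+00,
        1.00997166e-02, -4.79220512e-05]), 'tcp_pos': array([ 178.45136369, -650.5280918 ,  225.73969579]), 'eef_rot': array([-1.33433458e-01,  9.91057507e-01,  7.11376136e-04, -1.57281562e-04]), 'contact_force': array([ 1.04821475e-03, -3.55820837e-01, -1.06570072e+00]), 'moment': array([-0.02703331,  0.00867312,  0.01299491]), 'finger_force': 0.0, 'width': 87.57740667605432}
```

View pics/top0.png

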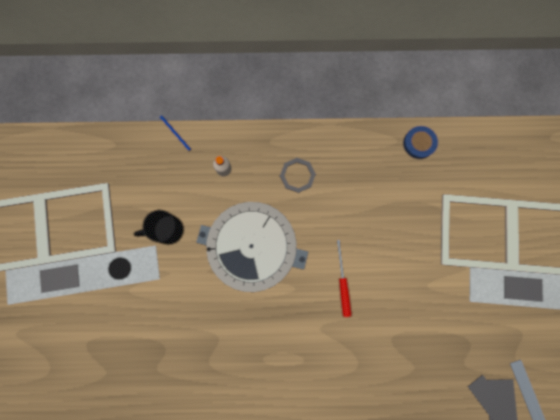

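View pics/side0.png

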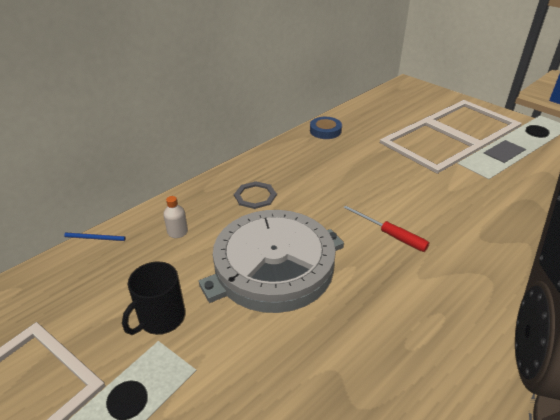

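The top view shows the dial centre near (251,246), the index line near (267,220), the target dot near (208,249) and the recess near (240,265). The mug is at (162,227), the glue bottle at (221,165), the bezel at (298,175) and the screwdriver at (345,280). The side view agrees. Next I get a rough centre, then take a closer wrist look.

```bash
cat > h.py <<'E'
import numpy as np, cv2
from plant import bot
from scipy.spatial.transform import Rotation as R
def quat(a): # tool down, tool x at world yaw a
    return (R.from_euler('z',a)*R.from_euler('x',np.pi)).as_quat()
def top_ray(u,v,z):
    c=bot.get_calibration("top"); V=c["view"]
    d=V[:3,:3].T@np.array([(u-c["cx"])/c["fx"],-(v-c["cy"])/c["fy"],-1]); o=-V[:3,:3].T@V[:3,3]
    return o+d*(z-o[2])/d[2]
def wrist():
    s=bot.read_state(); return s,bot.camera("wrist")
def wrist_pts(s,uv,z):
    c=bot.get_calibration("wrist"); T=c["T_tool_cam"]; Rt=R.from_quat(s["eef_rot"]).as_matrix()
    uv=np.atleast_2d(uv).astype(float); p=(uv-[c["cx"],c["cy"]])/c["fx"]; r=np.linalg.norm(p,axis=1)+1e-9
    d=np.c_[np.sin(r)*p[:,0]/r,-np.sin(r)*p[:,1]/r,-np.cos(r)]@T[:3,:3].T@Rt.T
    o=s["tcp_pos"]+Rt@T[:3,3]
    return o+d*((z-o[2])/d[:,2])[:,None]
E
python3 - <<'E'
from h import *
P=lambda u,v,z:top_ray(u,v,z).round()
c=P(251,246,50);i=P(269,215,50);t=P(208,249,50);r=P(240,265,36)
print(c,i,t,r,P(162,227,95),P(221,165,90))
for n,p in zip("itr",(i,t,r)): d=p-c; print(n,np.hypot(*d[:2]),np.degrees(np.arctan2(d[1],d[0])))
# look: camera above the centre
a=np.radians(180); q=quat(a); T=bot.get_calibration("wrist")["T_tool_cam"]
bot.move_gripper(0)
pos=np.array([c[0]+50,c[1],180.]) 
print(bot.solve_ik(pos,q))
bot.move_ptp(pos,q)
s,im=wrist(); cv2.imwrite("pics/w1.png",im[:,:,::-1]); np.save("s1.npy",s,allow_pickle=True); print(s["tcp_pos"],s["t"],s["width"])
E
```

```text
[585. 108.  50.] [665.  61.  50.] [579. 218.  50.] [538. 138.  36.] [632. 324.  95.] [789. 181.  90.]
i 92.78469701410896 -30.43423575344341
t 110.16351483136329 93.1221304621157
r 55.758407437802596 147.44999650780662
[ 4.70823742e-01  3.39871281e-01 -1.25266801e-01 -4.44089210e-16
 -1.10565825e+00 -2.04162007e+00]
[635.09934547 107.29177396 180.05029682] 4.6333 0.6011987076217831
```

View pics/w1.png

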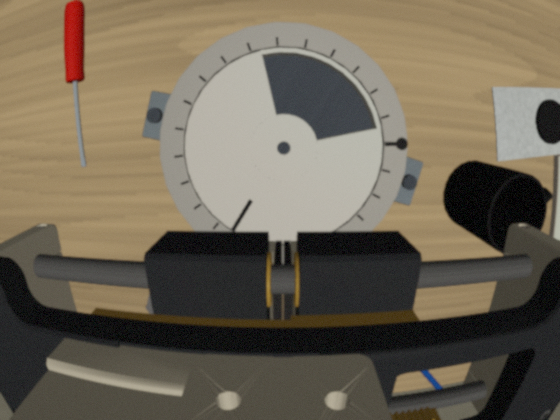

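The wrist view shows the hub at (284,148), the index line from (250,201) to (233,231), the target dot at (402,144) and the recess above the hub. Next I measure these on the z=50 plane with dark blobs.

```bash
cat >> h.py <<'E'
def seg(s,im,near,z=50):
    """dark blob nearest a given world xy, as world points"""
    g=cv2.cvtColor(im,cv2.COLOR_RGB2GRAY); m=(g<110).astype(np.uint8)
    n,l,st,ce=cv2.connectedComponentsWithStats(m,connectivity=8)
    w=wrist_pts(s,ce,z); d=np.linalg.norm(w[:,:2]-near,axis=1); d[0]=1e9
    d[(st[:,4]<15)|(st[:,4]>1500)]=1e9; k=d.argmin()
    v,u=np.nonzero(l==k); return wrist_pts(s,np.c_[u,v],z)[:,:2],d[k]
deg=lambda d:np.degrees(np.arctan2(d[1],d[0]))
E
python3 - <<'E'
from h import *
s=np.load("s1.npy",allow_pickle=True).item(); im=cv2.imread("pics/w1.png")[:,:,::-1]
for n,uv in dict(hub=(284,148),idx=(241,216),tgt=(398,144)).items():
    p,d=seg(s,im,wrist_pts(s,uv,50)[0,:2]); 
    if n=="hub": c=p.mean(0)
    rel=p-c; r=np.hypot(*rel.T); print(n,len(p),d.round(1),p.mean(0).round(1),r.min().round(),r.max().round(),deg(rel.mean(0)).round(2))
for uv in ((264,56),(375,128)): w=wrist_pts(s,uv,50)[0,:2]-c; print(np.hypot(*w),deg(w))
E
```

```text
hub 111 0.7 [587.3 107.2] 0.0 5.0 -165.62
idx 16 61.7 [617.5  15.5] 93.0 100.0 -71.75
tgt 171 0.8 [581.2 212.2] 91.0 115.0 93.3
83.97186888412868 -168.52693540821434
84.8743685353001 103.06805704366526
```

```bash
cat >> h.py <<'E'
C=np.array([587.3,107.2])
def pose(phi,z,r=58): # tool x radially outward at angle phi (deg)
    f=np.radians(phi); return [C[0]+r*np.cos(f),C[1]+r*np.sin(f),z], quat(f-2*np.pi)
def arc(p0,p1,v,step=12):
    for f in np.linspace(p0,p1,max(2,int(np.ceil(abs(p1-p0)/step))+1))[1:]:
        p,q=pose(f,41); bot.line_to(p,v,q)
def look(name):
    bot.move_ptp([C[0]+50,C[1],180.],quat(np.pi)); bot.pause(.2)
    s,im=wrist(); cv2.imwrite(f"pics/{name}.png",im[:,:,::-1]); np.save(name+".npy",s,allow_pickle=True); return s,im
E
python3 - <<'E'
from h import *
p,q=pose(152,75); bot.move_ptp(p,q)
bot.line_to(pose(152,41)[0],60); s=bot.read_state(); print(s["t"],s["tcp_pos"],s["contact_force"],s["joint_pos"][5])
arc(152,285,60)
s=bot.read_state(); print(s["t"],s["tcp_pos"],s["contact_force"],s["joint_pos"][5])
arc(285,283,20); bot.line_to(pose(283,90)[0],150)
look("w2"); print(bot.read_state()["t"])
E
```

```text
6.0417 [536.18684    134.44392771  40.92478267] [0.46999001 1.03922995 0.24795443] -2.659535430088168
10.1417 [602.14658864  51.36222752  40.92061496] [-0.30470454  0.41372147 -0.14390988] -0.15287764243111138
12.7417
```

View pics/w2.png

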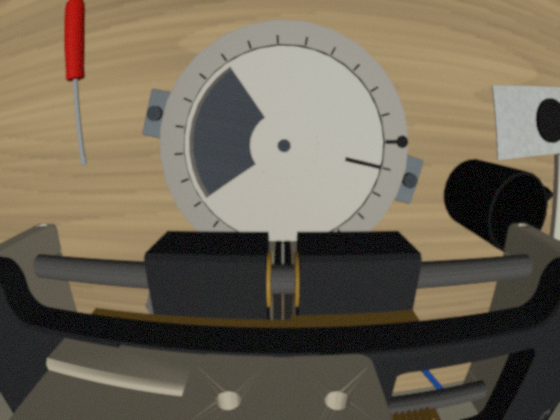

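The index now runs from (346,159) to (380,167), a little short of the target line at (386,142). The scene is otherwise undisturbed.

```bash
cat >> h.py <<'E'
def measure(s,im,idx0):
    c=seg(s,im,C)[0].mean(0); out=[]
    f=lambda a,r:C+r*np.array([np.cos(np.radians(a)),np.sin(np.radians(a))])
    for a,r,lo,hi in((idx0,73,50,89),(93.3,103,91,120)):
        p,d=seg(s,im,f(a,r)); rel=p-c; rr=np.hypot(*rel.T); rel=rel[(rr>lo)&(rr<hi)]
        out.append(deg(rel.mean(0))); print("blob",len(rel),d.round(1),rr.min().round(1),rr.max().round(1))
    print("centre",c.round(1),"index %.2f target %.2f err %.2f"%(*out,out[1]-out[0])); return out[1]-out[0]
E
python3 - <<'E'
from h import *
s=np.load("w2.npy",allow_pickle=True).item(); im=cv2.imread("pics/w2.png")[:,:,::-1]
measure(s,im,deg(wrist_pts(s,(363,163),50)[0,:2]-C))
E
```

```text
blob 108 2.0 57.1 91.6
blob 166 2.3 91.5 114.4
centre [587.2 107.2] index 78.29 target 93.21 err 14.92
```

```bash
cat >> h.py <<'E'
def push(end,back=5):
    p,q=pose(end-22,75); bot.move_ptp(p,q); bot.line_to(pose(end-22,41)[0],60)
    arc(end-22,end-5,40); arc(end-5,end,10); bot.pause(.2); print(bot.read_state()["contact_force"])
    arc(end,end-back,30); bot.line_to(pose(end-back,90)[0],150)
def look2(name): # nearer, shifted towards the target
    bot.move_ptp([C[0]+50,C[1]+45,125.],quat(np.pi)); bot.pause(.3)
    s,im=wrist(); cv2.imwrite(f"pics/{name}.png",im[:,:,::-1]); np.save(name+".npy",s,allow_pickle=True); return s,im
E
python3 - <<'E'
from h import *
push(299); s,im=look2("w3"); print(s["t"]); measure(s,im,92)
E
```

```text
[-1.42155693 -2.89283813  1.71466029]
19.5167
blob 193 18.4 56.7 115.2
blob 280 11.7 56.7 115.2
centre [587.2 107.1] index 91.36 target 93.33 err 1.97
```

View pics/w3.png

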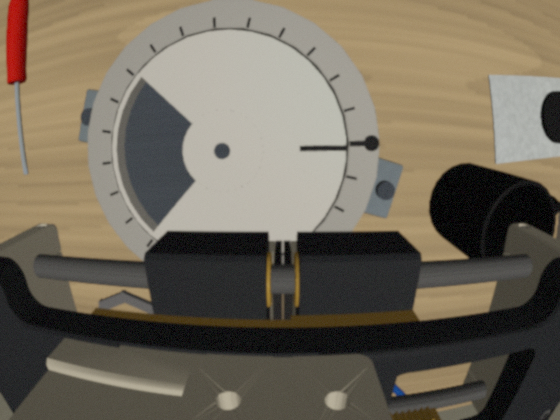

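The index at (300..347,149) is about 2° short of the target line, whose dot is at (372,143). One final small push.

```bash
python3 - <<'E'
from h import *
push(300.95); s,im=look2("w4"); print(s["t"]); measure(s,im,93)
cv2.imwrite("pics/w4c.png",cv2.resize(im[90:210,200:420,::-1],None,fx=3,fy=3,interpolation=cv2.INTER_CUBIC))
E
```

```text
[-1.93187656 -2.12999278  1.87127984]
26.45
blob 191 18.8 56.7 115.2
blob 279 11.2 56.7 115.2
centre [587.2 107.2] index 93.07 target 93.28 err 0.21
```

View pics/w4c.png

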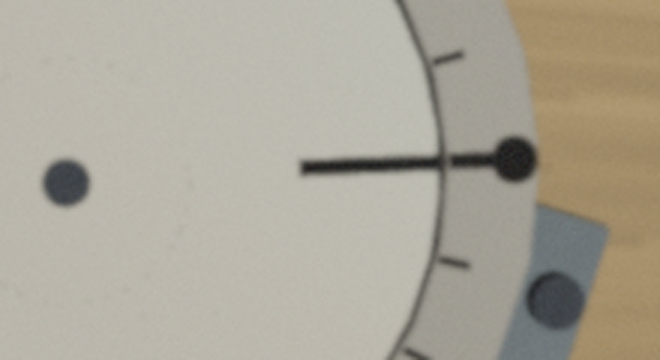

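The crop shows the index line running straight into the target line, about 0.2° (0.3 mm) off, and the arm is clear of everything.

```bash
python3 -c "
from plant import bot
print(bot.close_job())"
```

```text
the job is handed in; nothing more can be done
None
```

The dial's index line is lined up with the long target line to about 0.2° (0.3 mm at the rim), and the job was handed in at about 26.5 s with the arm clear; the arm's path stayed clear of the mug, screwdriver, bezel and glue bottle.

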